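Load the blank magazine of a press and snap its cover on

TASK

Load every aluminium blank that lies on the bench flat into the blue spring-loaded magazine, one at a time, pushing each down past the two yellow spring lips until it is caught beneath them. When all are loaded, seat the red cover on the magazine, grip rib up, and press its four yellow corner tabs down until each snaps under its orange catch. Leave the oil can, hammer and wrench where they are.

Things in the scene. Friction and masses are not known exactly. Their poses are not given: they have to be found in the camera images.
- magazine: Blue magazine fixed to the bench: base 176 x 156 x 8 mm, 148 mm tall in all. Origin: centre of its underside, on the bench; x along the length of the blanks, z up. Its well, 104 mm (x) by 53 mm (y), opens upward between four corner posts. Both long sides are open windows, x -28 to 28 mm, so fingers holding a blank across its width at mid-length can go down outside the well.
- mouth (a point): Point on the magazine's axis, 101 mm above its underside: a blank lowered level into the mouth, its x along the magazine's, rests with its underside here on the sloping tops of the lips, not yet loaded. The mouth's flared guides (tops at 114 mm) forgive about 3 mm. Blanks turned half round fit as well.
- lips (a point): Point on the axis level with the lips' undersides (z = 88 mm). Two yellow spring lips, 28 mm wide, jut 8 mm over the well at its x ends (tips at x = +/-44 mm). Press a blank at its middle, 8 to 12 N, till its top is 4 to 6 mm below this level: the lips give way outward, then spring back over it. Freed, it rises against them (underside at 76 mm; earlier blanks 12 mm lower each).
- follower (a joint): Red follower plate under the blanks, on a spring: metres pushed down. 0 empty, about 0.0105 with one blank and 0.012 more for each further one, 0.072 at its stop (five blanks leave 13 mm to spare). Spring 5.4 N at 0, 120 N/m.
- seat (a point): Point on the axis, z = 102 mm: where the cover's origin lies when it is seated (its plate then lies on four rests, tops at z = 116 mm). Orange spring catches stand at the four corners, noses at (+/-59, +/-47) mm pointing diagonally inward, undersides at z = 127.5 mm, 60 degree sloping tops up to 148 mm. A guide at each x end (to 134 mm) centres the cover.
- cover: Red plate 110 x 84 x 6 mm, 0.3 kg, four yellow spring tabs at its corners. Below it a 70 x 50 x 14 mm block that enters the well's mouth; above it a black grip rib 70 (x) x 16 (y) mm, 30 tall. Origin: centre of the block's underside; plate z 14 to 20, rib to 50 mm. Starts rib up. x goes along the magazine's x, either way round; lower it level at the middle until it rests.
- oil_can: Green oil can, 64 mm across, 105 mm tall with a thin brass spout to 150 mm. Origin: centre of its underside. Bystander, leave alone.
- hammer: Hammer, about 280 mm long with a light wooden handle and grey head, lying beyond the blanks. Bystander, leave alone.
- wrench: Grey wrench, about 190 mm long, lying to the right of the blanks. Bystander, leave alone.
- blank0: Pale aluminium bar blank, flat 100 x 50 x 12 mm, about 0.16 kg. Origin: centre of its underside; x along its 100 mm length, y along its 50 mm width, z up. It starts lying flat on the bench. 3 to 5 of the five blanks are present (None if absent).
- blank1: Pale aluminium bar blank, flat 100 x 50 x 12 mm, about 0.16 kg. Origin: centre of its underside; x along its 100 mm length, y along its 50 mm width, z up. It starts lying flat on the bench. 3 to 5 of the five blanks are present (None if absent).
- blank2: Pale aluminium bar blank, flat 100 x 50 x 12 mm, about 0.16 kg. Origin: centre of its underside; x along its 100 mm length, y along its 50 mm width, z up. It starts lying flat on the bench. 3 to 5 of the five blanks are present (None if absent).
- blank3: Pale aluminium bar blank, flat 100 x 50 x 12 mm, about 0.16 kg. Origin: centre of its underside; x along its 100 mm length, y along its 50 mm width, z up. It starts lying flat on the bench. 3 to 5 of the five blanks are present (None if absent).
- blank4: Pale aluminium bar blank, flat 100 x 50 x 12 mm, about 0.16 kg. Origin: centre of its underside; x along its 100 mm length, y along its 50 mm width, z up. It starts lying flat on the bench. 3 to 5 of the five blanks are present (None if absent).
- tab0 (a joint): Angle of the cover's corner tab 0: a yellow strip 34 x 20 x 4 mm hinged on the plate's top at (+40, +28) mm, reaching diagonally outward, on a soft spring. 0 standing up 30 degrees, 0.52 flat on the plate. With the cover seated, pressed flat (9 to 15 N) its end passes the catch and is held at about 0.45 to 0.5; unsnapped it springs back below 0.3.
- press0 (a point): Point on top of corner tab 0, 14 mm out from its hinge, where to press it, with the thin side of shut fingers towards the catch: about (+51, +39, 31) mm in the cover's frame when up, (+50, +38, 24) mm flat.
- tab1 (a joint): Angle of the cover's corner tab 1: a yellow strip 34 x 20 x 4 mm hinged on the plate's top at (-40, +28) mm, reaching diagonally outward, on a soft spring. 0 standing up 30 degrees, 0.52 flat on the plate. With the cover seated, pressed flat (9 to 15 N) its end passes the catch and is held at about 0.45 to 0.5; unsnapped it springs back below 0.3.
- press1 (a point): Point on top of corner tab 1, 14 mm out from its hinge, where to press it, with the thin side of shut fingers towards the catch: about (-51, +39, 31) mm in the cover's frame when up, (-50, +38, 24) mm flat.
- tab2 (a joint): Angle of the cover's corner tab 2: a yellow strip 34 x 20 x 4 mm hinged on the plate's top at (-40, -28) mm, reaching diagonally outward, on a soft spring. 0 standing up 30 degrees, 0.52 flat on the plate. With the cover seated, pressed flat (9 to 15 N) its end passes the catch and is held at about 0.45 to 0.5; unsnapped it springs back below 0.3.
- press2 (a point): Point on top of corner tab 2, 14 mm out from its hinge, where to press it, with the thin side of shut fingers towards the catch: about (-51, -39, 31) mm in the cover's frame when up, (-50, -38, 24) mm flat.
- tab3 (a joint): Angle of the cover's corner tab 3: a yellow strip 34 x 20 x 4 mm hinged on the plate's top at (+40, -28) mm, reaching diagonally outward, on a soft spring. 0 standing up 30 degrees, 0.52 flat on the plate. With the cover seated, pressed flat (9 to 15 N) its end passes the catch and is held at about 0.45 to 0.5; unsnapped it springs back below 0.3.
- press3 (a point): Point on top of corner tab 3, 14 mm out from its hinge, where to press it, with the thin side of shut fingers towards the catch: about (+51, -39, 31) mm in the cover's frame when up, (+50, -38, 24) mm flat.
Things that resemble listed ones, but are neither listed nor needed, are in the scene too. Leave any black, green or pink look-alike of the blank1 alone.

How it is judged:
On the way, in this order (a step that is already met when the one before it is completed fails the run):
1. every blank present lies flat in the magazine under the lips (z of blank0 in the frame of magazine between 0.005 and 0.078 m and horizontal distance between each of blank0, blank1, blank2, blank3, blank4 and magazine below 0.007 m and angle between each of blank0, blank1, blank2, blank3, blank4's own z axis and vertical below 0.12 rad and z of blank1 in the frame of magazine between 0.005 and 0.078 m and z of blank2 in the frame of magazine between 0.005 and 0.078 m and z of blank3 in the frame of magazine between 0.005 and 0.078 m and z of blank4 in the frame of magazine between 0.005 and 0.078 m), for 0.2 s.
2. the cover sits on the magazine with all four tabs snapped under their catches (value of joint each of tab0, tab1, tab2, tab3 above 0.4 rad and z of cover in the frame of magazine between 0.098 and 0.106 m and horizontal distance between cover and magazine below 0.008 m and angle between cover's own z axis and vertical below 0.06 rad), for 0.2 s.
At the end, for the whole second after the job is handed in: Every blank present lies in the magazine under the lips (underside below 78 mm in its frame, within 7 mm of its axis, tilt under 0.12 rad); cover seated level on it within 4 mm of height and 8 mm sideways, all four tab angles above 0.4; all at rest (all of step 1 and all of step 2 and linear speed of each of cover, blank0, blank1, blank2, blank3, blank4 below 0.02 m/s); the robot touches nothing.
It fails at once if the oil can is pushed more than 30 mm or knocked over (distance of oil_can from where it was at the start of the episode above 0.03 m or angle between oil_can's own z axis and vertical above 0.5 rad).
It fails at once if the hammer is pushed more than 30 mm or knocked over (distance of hammer from where it was at the start of the episode above 0.03 m).
It fails at once if the wrench is pushed more than 30 mm or knocked over (distance of wrench from where it was at the start of the episode above 0.03 m).
Of blank0, blank1, blank2, blank3, blank4 only 3 to 5 are there at a start; the rules pass over those that are not, and their reading is None.
At some moment in a run one of blank0, blank1, blank2, blank3, blank4, cover may be knocked a few centimetres aside while the robot is not near it.
Once in a run the grip may slacken for a moment while it holds something.
It also fails if it takes over 210 s, if anything falls off the work surface, if the arm or the gripper's body presses on something with over 40 N, if the wrist force passes 120 N, or if a joint passes its speed limit or range.

ROBOT

A 7-joint arm with a two-finger parallel gripper is mounted at the origin on the work surface. World frame = base frame: x ahead of the robot, y to its left, z up, the work surface at z = 0. Lengths are in m, angles in rad, forces in N, time in s.
With the tool pointing down it reaches from about 0.425 to 0.95 m from the base axis. Payload 4.7 kg.
Tool frame: the origin (TCP) lies on the centre line of the jaws, within the pads' length; the fingertips stand robot.nose_length ahead of it and the grasp point (between the pads) lies 8 mm behind it (robot.nose_length is the distance from the TCP to the fingertips, in m); z points along the fingers, x is the direction in which the jaws open and shut, and the axes are right-handed (so a half turn about z gives the same grasp; the last joint's range is limited). The gripper opens to 85 mm and grips with 20 to 120 N. Pads are 22 mm wide; open, the fingers measure 114 mm over their backs; the gripper's body (76 mm by 85 mm) begins 54 mm behind the grasp point. The pads swing forward as they close: fully open they stand 13 mm farther back than shut.
Start: joints at [-1.258, 0.469, -0.049, 1.532, 0.024, 1.141, -0.082], TCP at [0.226, 0.636, 0.242] pointing down, gripper open.
Joint ranges: [-2.59, 2.59], [-0.33, 1.99], [-1.39, 1.29], [0.1, 2.45], [-1.04, 4.18], [0.21, 1.99], [-2.66, 2.66]. Speed limits (rad/s): [2.57, 2.57, 3.14, 3.14, 3.14, 3.14, 3.14].

INTERFACE

Orientations are given as [roll, pitch, yaw] about the fixed x, y, z axes, in that order (R = Rz(yaw) Ry(pitch) Rx(roll)).
In Python, from plant import robot gives the robot as it stands. Calls block until the motion is done:
- robot.goto(position, orientation): joint-space move of the TCP to a pose.
- robot.move_straight(position, vel=0.15, attitude=None, contact_N=None): straight line of the TCP; attitude=None keeps the orientation; vel is the mean speed in m/s. With contact_N (N) it stops when the force on the tool has changed by that much, and returns True; else False.
- robot.move_joints(angles): joint-space move.
- robot.grip(opening, strength=None): opening from 0.0 (shut) to 1.0 (fully open); strength is the grip in N (None keeps the last); returns when the fingers have stopped.
- robot.sleep(seconds).
- robot.inverse_kinematics(position, orientation): joint angles nearest the present ones, or None.
- robot.sense(): the state.
- robot.grab_frame(name): name is "scene" or "top" or "wrist"; returns a dict with "image" (420x560x3 uint8, red, green, blue), "range_z" (420x560 float32, m along the optical axis (not along the pixel's ray), 0 where there is no reading), "fx", "fy", "cx", "cy" (pixels), "R" (3x3) and "t" (3): a world point X has camera coordinates R X + t. Camera axes: x right, y down, z forward; pixel columns grow to the right and rows downward; lengths in m; the calibration is good to about 2 mm. A picture is of the moment at which its call begins.
A pose or a line that the arm cannot do raises robot.IKError and nothing moves.
- robot.close_job(): hands the job in, once; it reports no verdict.
The state is a dict: "t": time; "joint_pos": joint angles; "joint_velocities": joint speeds; "effort": joint torques, N m; "tcp_pos": TCP position; "tcp_rot": TCP orientation; "wrist_force": force on the tool from outside, world axes, zero at the start; "torque": the same for the moment, N m; "opening": opening from 0.0 (shut) to 1.0 (fully open).
Only numpy, scipy, OpenCV 4.12 (cv2) and the standard library are available. Lean on these libraries where they do the work, as an engineer would, in place of code of your own. Each camera call takes 0.05 s, during which the arm holds its last target. There are 200 camera calls.

## Working session

There is one attempt and no reset: what is moved stays moved. The work goes in short steps, each a Python script; the robot and the scene stay as the last script left them, time stands still between calls to the robot, and variables do not carry over. Pictures are saved under pics/ and viewed, about 12 in all and at most 16, crops included, and the job is handed in when it is done.

```bash
ls; mkdir -p pics
python3 - <<'E'
from plant import robot
import cv2,numpy as np
print(robot.nose_length, robot.sense())
for n in("top","scene"):
    f=robot.grab_frame(n); cv2.imwrite(f"pics/{n}0.png",f["image"][...,::-1]); np.savez(f"pics/{n}0.npz",**f)
    print(n,f["fx"],f["fy"],f["cx"],f["cy"],f["R"].round(3).tolist(),f["t"].round(3))
E
```

```text
pics
0.011 {'t': 0.0, 'joint_pos': array([-1.25792508,  0.4694655 , -0.04857705,  1.53375764,  0.02411008,
        1.14099452, -0.08227386]), 'joint_velocities': array([ 0.00013397,  0.0010232 , -0.0004006 ,  0.00101243,  0.00028235,
        0.00065142,  0.00054167]), 'effort': array([-1.38785053e-04, -5.10314226e+01, -4.66597395e-02, -2.37711704e+01,
        1.06782425e-02,  7.68466067e-03,  9.27561217e-06]), 'tcp_pos': array([0.22603524, 0.63539984, 0.24121816]), 'tcp_rot': array([3.14149846e+00, 2.03685232e-03, 1.22907240e+00]), 'wrist_force': array([-0.58439331, -0.09965953, -0.9546428 ]), 'torque': array([0.00158759, 0.00824582, 0.04479414]), 'opening': 0.9990656940796722}
top 531.3363449784009 531.3363449784009 270.01914222599953 202.25902226348276 [[0.026, -1.0, -0.01], [-0.988, -0.024, -0.153], [0.153, 0.014, -0.988]] [-0.085  0.581  1.407]
scene 466.28058700994933 466.28058700994933 279.06715433270676 196.57739444621322 [[-0.693, 0.721, -0.005], [0.558, 0.532, -0.637], [-0.457, -0.444, -0.771]] [ 0.444 -0.199  1.268]
```

View pics/top0.png

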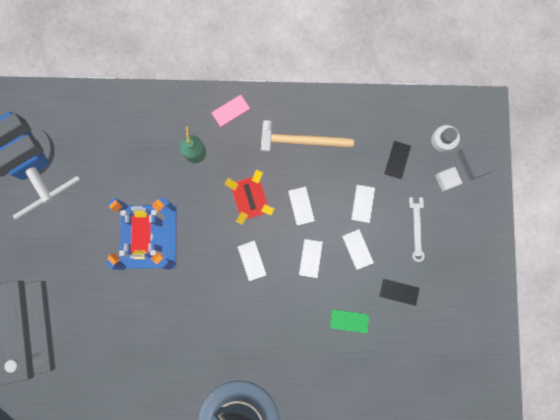

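View pics/scene0.png

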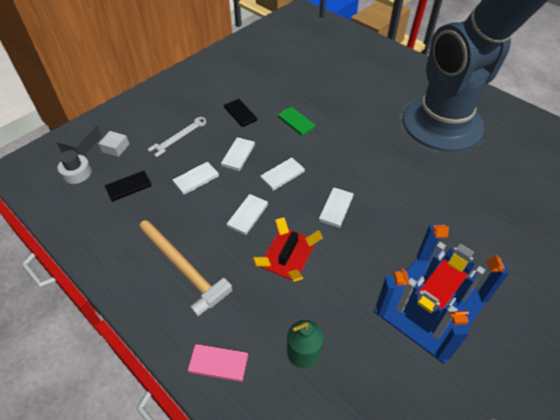

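The top view shows five pale blanks at (301,206), (363,204), (311,258), (358,249) and (252,260). The cover is at (250,198) and the magazine at (141,236). The black (398,160) and (399,292), green (350,321) and pink (231,110) pieces are look-alikes, and the grey block at (449,179) is too small to be a blank. Next I'll measure positions.

```bash
cat > h.py <<'E'
import numpy as np,cv2
def world(f,mask=None):
    z=f["range_z"]; v,u=np.indices(z.shape)
    P=np.stack([(u-f["cx"])*z/f["fx"],(v-f["cy"])*z/f["fy"],z],-1)
    return (P-f["t"])@f["R"]          # R^T (Pc - t)
def rects(f,mask,amin=40):
    W=world(f); n,l,s,c=cv2.connectedComponentsWithStats(mask.astype(np.uint8)); out=[]
    for i in range(1,n):
        if s[i,4]<amin: continue
        P=W[(l==i)&(f["range_z"]>0)]; (cx,cy),(w,h),a=cv2.minAreaRect((P[:,:2]*1000).astype(np.float32))
        if w<h: w,h,a=h,w,a+90
        out.append((c[i].round(1),np.array([cx,cy,w,h]).round(1),round((a+90)%180-90,1),round(float(np.median(P[:,2])*1000),1)))
    return out
def hsv(f): return [x.astype(int) for x in cv2.split(cv2.cvtColor(f["image"],cv2.COLOR_RGB2HSV))]
E
python3 - <<'E'
from h import *
f=dict(np.load("pics/top0.npz"))
H,S,V=hsv(f)
for nm,m in (("white",(S<40)&(V>185)),("red",((H<6)|(H>174))&(S>150)&(V>90)),("yellow",(H>19)&(H<33)&(S>140)&(V>110)),("orange",(H>6)&(H<16)&(S>170)&(V>110)),("blue",(H>100)&(H<125)&(S>130))):
    print(nm); [print(r) for r in rects(f,m,12 if nm in("yellow","orange") else 100)]
W=world(f)
for u,v in((450,140),(190,150),(267,135),(300,139)): print(u,v,W[v,u].round(3))
b=cv2.connectedComponentsWithStats(((H>100)&(H<125)&(S>130)).astype(np.uint8))
E
```

```text
white
(array([347.6,  90.4]), array([ 749.1,  -76.8, 2528.3, 1804.2]), -89.5, -749.9)
(array([265.6, 135.8]), array([781.8, -52. ,  95.7,  26.3]), -0.2, 24.9)
(array([443.8, 138.7]), array([ 783.2, -556.9,   73.1,   68.5]), 30.0, 30.0)
(array([448.8, 178.4]), array([ 668. , -567.8,   58.3,   53.1]), -66.8, 29.8)
(array([ 33.8, 192.2]), array([587. , 606.2, 131.6, 112. ]), -58.3, 79.8)
(array([ 63.3, 186. ]), array([618.5, 500.1,  99.6,  41.4]), -56.5, 74.8)
(array([362.7, 203.3]), array([ 593.4, -328.9,  104.7,   51.7]), -8.3, 11.6)
(array([300.9, 205.4]), array([ 583.2, -155.9,  103.3,   51.9]), 15.1, 11.7)
(array([416.9, 227.7]), array([ 523.7, -481.5,  176.3,   37.9]), 2.8, 6.9)
(array([357.5, 249.1]), array([ 465.1, -315.8,  101.3,   54.3]), 23.0, 11.9)
(array([310.4, 258. ]), array([ 436.8, -184.8,  102.1,   51.9]), -7.7, 11.7)
(array([251.5, 260.4]), array([426.2, -22.3, 102.1,  51.9]), 20.8, 11.5)
(array([ 10.1, 365.8]), array([154.1, 537.8,  35.5,  25.4]), -79.4, 178.6)
red
(array([249.4, 197.6]), array([599.3, -12.1, 107.9,  80. ]), 18.8, 19.9)
(array([140.1, 233.4]), array(
[... 587 characters left out ...]
, 206. ]), array([551.1, 217.7,  18.3,   9.8]), 46.6, 144.4)
(array([139.6, 216.7]), array([529.7, 272.7,  35.7,   5.8]), 84.3, 85.0)
(array([139. , 250.3]), array([440. , 268.8,  34.6,   5.1]), -85.4, 86.5)
(array([156. , 256.2]), array([425.1, 211.7,  18.6,  13.2]), -67.1, 142.6)
(array([114. , 258.2]), array([416.3, 319.6,  22.5,  14.1]), 39.9, 140.9)
blue
(array([ 29. , 165.9]), array([658.5, 582.4,  89.5,  25.3]), -45.7, 98.3)
(array([159.1, 241. ]), array([461.1, 229.3, 210.9, 130.9]), -38.0, 8.2)
(array([124.4, 232.9]), array([493.3, 325.5,  90. ,  40.9]), 3.2, 8.0)
450 140 [ 0.765 -0.559  0.062]
190 150 [0.713 0.148 0.089]
267 135 [ 0.776 -0.056  0.033]
300 139 [ 0.77  -0.15   0.021]
```

Run:
```python
from h import *
from plant import robot
f=robot.grab_frame("wrist"); s=robot.sense()
cv2.imwrite("pics/w0.png",f["image"][...,::-1])
C=-f["R"].T@f["t"]; print("cam",C,"tcp",s["tcp_pos"],s["tcp_rot"]); print(f["R"].round(3),f["fx"])
```

```text
cam [0.15289066 0.66145421 0.372881  ] tcp [0.22606169 0.63555101 0.24148962] [3.14157968e+00 1.54856292e-03 1.22906691e+00]
[[ 0.335  0.942 -0.002]
 [ 0.898 -0.319  0.303]
 [ 0.284 -0.104 -0.953]] 293.1619404885301
```

Run:
```python
from h import *
from plant import robot
p=np.pi
robot.goto([0.475,0.269,0.30],[p,0,p/2])
f=robot.grab_frame("wrist"); np.savez("pics/w1.npz",**f)
cv2.imwrite("pics/w1.png",cv2.resize(f["image"][...,::-1],(800,600)))
print(robot.sense()["t"],robot.sense()["joint_pos"].round(2),robot.sense()["tcp_pos"])
H,S,V=hsv(f)
for nm,m in (("red",((H<6)|(H>174))&(S>150)&(V>90)),("yellow",(H>19)&(H<33)&(S>140)&(V>110)),("orange",(H>6)&(H<16)&(S>170)&(V>110)),("blue",(H>100)&(H<125)&(S>130))):
    print(nm); [print(r) for r in rects(f,m,60)]
```

```text
1.8417 [-0.64  0.21  0.06  1.77 -0.01  1.16  0.99] [0.47442651 0.27032867 0.29981015]
red
(array([285.3, 191.7]), array([486.5, 270.3,  99.8,  51. ]), 2.1, 86.6)
(array([107.7, 248.9]), array([600.6, -13.9, 108.9,  90.8]), 18.8, 20.2)
yellow
(array([283.3, 153. ]), array([435.5, 267.2,  26.2,  11.1]), -85.9, 103.1)
(array([104.8, 219.2]), array([537. ,   2. ,  35. ,  29.9]), 63.6, 34.2)
(array([ 59.2, 235.4]), array([565.5, -62.6,  30.2,  20.6]), 63.7, 32.9)
(array([286.7, 237.1]), array([540.6, 271.9,  26.8,  21. ]), -87.3, 101.0)
(array([137.1, 277.5]), array([638.6,  38.4,  31.3,  29.1]), 63.0, 32.6)
(array([ 93.5, 291.2]), array([658.6, -31.4,  84.4,  26.5]), -41.7, 32.9)
orange
(array([334.4, 141.2]), array([417.4, 321.4,  21.5,  19.9]), 46.9, 139.8)
(array([230.4, 144.9]), array([421.9, 213. ,  22.2,  19.9]), -39.6, 141.1)
(array([333.8, 258.1]), array([551.5, 327.5,  24.7,  21.1]), 46.6, 138.6)
(array([237. , 261.3]), array([575.9, 209.2,  72.9,  26.8]), -20.9, 136.4)
blue
(array([285.2, 177.2]), array([495.9, 264.6, 219.9, 209.1]), 89.7, 8.8)
(array([512.8, 307.6]), array([670.7, 643.5, 187.6,  79.8]), -89.7, 83.2)
```

View pics/w1.png

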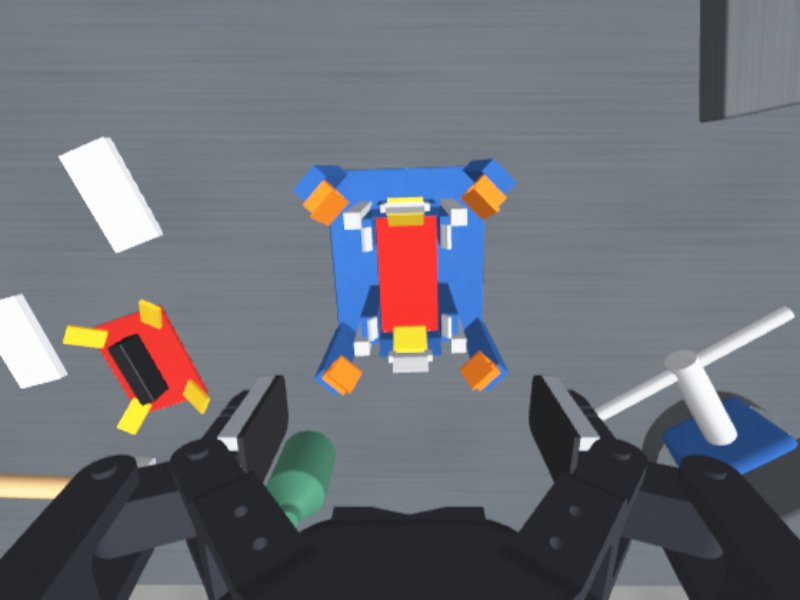

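The wrist view shows the magazine at (407,270), with the red follower between the yellow lips at (406,212) and (409,340). The cover is at (155,360) with its rib up. I'll refine the magazine pose using the base plate outline and the lips.

Run:
```python
from h import *
for n in("w1","top0"):
    f=dict(np.load(f"pics/{n}.npz")); H,S,V=hsv(f); W=world(f)
    near=np.hypot(W[...,0]-.485,W[...,1]-.27)<.14
    b=(H>100)&(H<125)&(S>120)&near&(abs(W[...,2]-.008)<.004)
    print(n,"base",cv2.minAreaRect((W[b][:,:2]*1000).astype(np.float32)))
    o=(H>6)&(H<19)&(S>150)&near&(W[...,2]>.1265)
    P=W[o]*1000
    for sx in(0,1):
        for sy in(0,1):
            Q=P[((P[:,0]>485)==sx)&((P[:,1]>270)==sy)]
            d=np.array([485.5,270.]) ; r=np.hypot(*(Q[:,:2]-d).T); print(sx,sy,len(Q),Q.mean(0).round(1),"tip",Q[r<r.min()+3].mean(0).round(1))
```

```text
w1 base ((482.8831481933594, 269.14141845703125), (170.6947479248047, 157.33642578125), 3.4409708976745605)
0 0 548 [420.8 213.9 143.8] tip [428.9 218.3 133.5]
0 1 477 [417.  321.1 138.7] tip [424.8 316.4 134.6]
1 0 426 [551.9 218.8 138.6] tip [546.5 222.5 131.3]
1 1 432 [548.3 324.8 138.6] tip [542.8 320.5 131.7]
top0 base ((484.7960510253906, 267.7330627441406), (170.9507293701172, 154.3087921142578), 1.9404315948486328)
0 0 55 [420.3 209.9 138.8] tip [427.3 215.9 133.6]
0 1 65 [416.2 319.8 139.3] tip [423.1 317.1 136.1]
1 0 63 [554.2 215.2 139.4] tip [545.2 218.8 133.6]
1 1 65 [549.  324.1 139.4] tip [543.1 319.3 134.7]
```

```bash
cat >> h.py <<'E'
from plant import robot
PI=np.pi
MX,MY,MA=0.4856,0.2698,np.deg2rad(2.0)
MYAW=PI/2+MA
def mag(x,y): c,s=np.cos(MA),np.sin(MA); return MX+c*x-s*y, MY+s*x+c*y
def blanks(cam):
    f=robot.grab_frame(cam); H,S,V=hsv(f); W=world(f)
    m=(S<45)&(V>165)&(abs(W[...,2]-.012)<.006)
    r=[q for q in rects(f,m,80) if 90<q[1][2]<112 and 44<q[1][3]<60]
    return [(q[1][0]/1e3,q[1][1]/1e3,np.deg2rad(q[2])) for q in r]
def near(l,x,y): return min(l,key=lambda b:np.hypot(b[0]-x,b[1]-y)) if l else None
def st(*k): 
    s=robot.sense(); print("t%.1f"%s["t"],"tcp",(s["tcp_pos"]*1e3).round(1),"F",s["wrist_force"].round(1),"op %.3f"%s["opening"],*k); return s
def pick(x,y,a,zg=0.014,zv=0.25):
    robot.grip(0.85); robot.goto([x,y,zv],[PI,0,a+PI/2])
    b=near(blanks("wrist"),x,y); print("seen",np.round(b,4)," from",np.round((x,y,a),4))
    x,y,a=b
    robot.goto([x,y,0.06],[PI,0,a+PI/2])
    if robot.move_straight([x,y,zg],vel=0.08,contact_N=8): st("CONTACT on descent")
    robot.grip(0.0,60); st("gripped")
    robot.move_straight([x,y,0.12],vel=0.2); return st("lifted")["opening"]
E
python3 - <<'E'
from h import *
l=blanks("top"); print(np.round(l,3))
for b in l+[(.6,-.012,.328)]:
    print([robot.inverse_kinematics([b[0],b[1],z],[PI,0,b[2]+PI/2]) is not None for z in(.014,.06,.12,.25)])
for z in (.09,.12,.2,.3): print(robot.inverse_kinematics([MX,MY,z],[PI,0,MYAW]) is not None)
b=near(l,.583,-.156); pick(*b)
f=robot.grab_frame("wrist"); cv2.imwrite("pics/w2.png",f["image"][...,::-1])
E
```

```text
[[ 0.592 -0.328 -0.147]
 [ 0.583 -0.157  0.269]
 [ 0.463 -0.314  0.408]
 [ 0.436 -0.186 -0.136]
 [ 0.425 -0.024  0.377]]
[True, True, True, True]
[True, True, True, True]
[True, True, True, True]
[True, True, True, True]
[True, True, True, True]
[True, True, True, True]
True
True
True
True
seen [ 0.5818 -0.1557  0.2566]  from [ 0.5826 -0.1574  0.2688]
t5.7 tcp [ 582.4 -155.9   15. ] F [-1.1 -0.1  5.9] op 0.559 gripped
t6.4 tcp [ 580.8 -155.2  118.9] F [ 0.1 -0.  -2.2] op 0.560 lifted
```

View pics/w2.png

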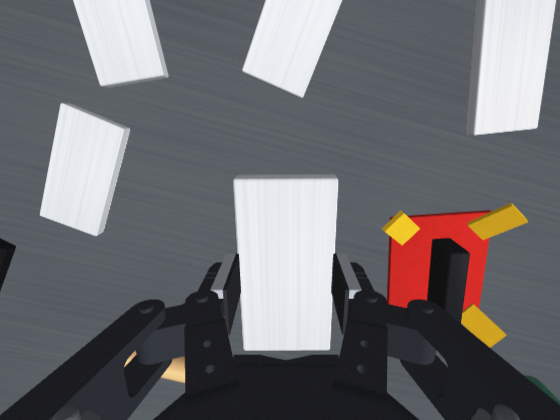

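The picture shows the blank held square and level, with its far edge at row 178. I'll place and press this first one carefully.

```bash
cat >> h.py <<'E'
def inhand():
    "far-edge distance along tool y, lateral centre along tool x, and rotation of held blank"
    f=robot.grab_frame("wrist"); s=robot.sense(); H,S,V=hsv(f); W=world(f); p=s["tcp_pos"]; yaw=s["tcp_rot"][2]
    d=W-p; tx=d[...,0]*np.cos(yaw)+d[...,1]*np.sin(yaw); ty=d[...,0]*np.sin(yaw)-d[...,1]*np.cos(yaw)
    m=(S<45)&(V>150)&(abs(tx)<.033)&(ty>.0)&(ty<.08)&(abs(d[...,2])<.015)
    n,l,q,c=cv2.connectedComponentsWithStats(m.astype(np.uint8))
    if n<2: print("no blank in hand?"); return None
    k=l==1+q[1:,4].argmax(); X,Y=tx[k]*1e3,ty[k]*1e3; e=Y>np.percentile(Y,50)
    far=np.percentile(Y,99.5); z=np.median(d[...,2][k])*1e3
    lo,hi=[(np.percentile(X[(Y>a)&(Y<a+8)],1)+np.percentile(X[(Y>a)&(Y<a+8)],99))/2 for a in(20,36)]
    print("inhand far %.1f top z %.1f centre %.1f/%.1f n %d"%(far,z,lo,hi,k.sum())); return far,z
def place(zp=0.116,dx=0.):
    x,y=mag(dx,0)
    robot.goto([x,y,0.21],[PI,0,MYAW]); s=st("above mag"); inhand()
    robot.move_straight([x,y,0.145],vel=0.15)
    s=robot.sense()["tcp_pos"]; st()
    c=robot.move_straight([x,y,zp-0.003],vel=0.04,contact_N=5); st("contact",c)
def release_press():
    x,y=mag(0,0); p=robot.sense()["tcp_pos"]
    robot.grip(0.85); robot.move_straight([x,y,0.18],vel=0.2); robot.grip(0.0,60); return look()
def look():
    f=robot.grab_frame("wrist"); W=world(f); H,S,V=hsv(f)
    m=(S<45)&(V>150)&(np.hypot(W[...,0]-MX,W[...,1]-MY)<.07)&(W[...,2]>.07)&(W[...,2]<.125)
    n,l,q,c=cv2.connectedComponentsWithStats(m.astype(np.uint8))
    k=l==1+q[1:,4].argmax(); P=W[k]; A=np.c_[P[:,:2]-[MX,MY],np.ones(len(P))]; g=np.linalg.lstsq(A,P[:,2],rcond=None)[0]
    print("in mag: z0 %.1f tilt %.3f %.3f n %d"%(g[2]*1e3,g[0],g[1],k.sum())); return f
def press(z0):
    x,y=mag(0,0)
    robot.move_straight([x,y,z0+0.012],vel=0.2)
    c=robot.move_straight([x,y,z0-0.004],vel=0.03,contact_N=2.5); s=st("touch",c); return s["tcp_pos"][2]
E
python3 - <<'E'
from h import *
place()
f=robot.grab_frame("wrist"); cv2.imwrite("pics/w3.png",f["image"][...,::-1])
E
```

```text
t8.1 tcp [486.2 268.4 209.7] F [-1.1  0.8 -1.6] op 0.559 above mag
inhand far 49.3 top z -3.2 centre -0.1/0.1 n 6887
t8.7 tcp [486.3 269.6 145.3] F [ 0.3  0.3 -0.8] op 0.561
t9.5 tcp [485.8 269.9 113.6] F [-0.   0.7  1.7] op 0.555 contact True
```

View pics/w3.png

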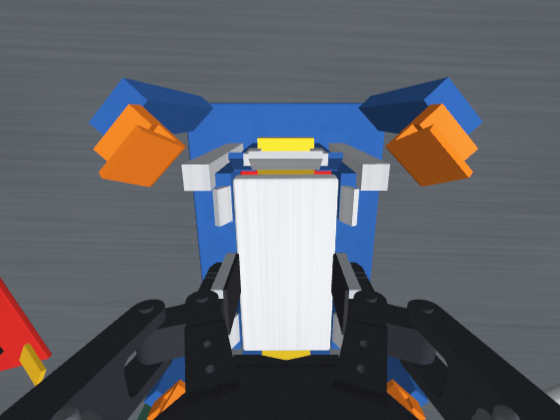

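The blank sits square between the guides. It touched at the expected height, so I'll release and press.

Run:
```python
from h import *
release_press(); st()
z=press(0.126)
f=robot.grab_frame("wrist"); cv2.imwrite("pics/w4.png",f["image"][...,::-1])
```

```text
in mag: z0 111.2 tilt 0.003 -0.002 n 6859
t11.1 tcp [485.6 269.8 180. ] F [-0.  -0.2  0.5] op 0.001
t12.0 tcp [485.5 269.7 121.8] F [-0.8  0.9  4. ] op -0.005 touch True
```

View pics/w4.png

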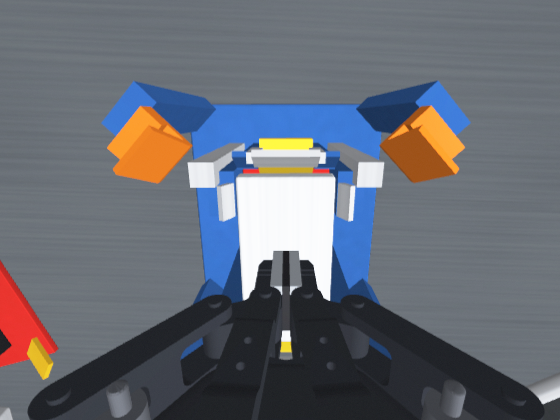

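The shut fingers are resting on the blank at (286,255), and their height agrees with nose_length. Pressing now.

```bash
cat >> h.py <<'E'
def push(zt=0.094):
    x,y=mag(0,0)
    for z in (zt+.012,zt+.004,zt): 
        robot.move_straight([x,y,z],vel=0.04); st()
    robot.sleep(0.2); st("bottom")
    robot.move_straight([x,y,0.18],vel=0.15); robot.sleep(0.2); st(); return look()
E
python3 - <<'E'
from h import *
push()
print(np.round(blanks("top"),3))
E
```

```text
t12.6 tcp [485.9 270.  106. ] F [2.1 0.8 2. ] op -0.002
t13.0 tcp [485.9 269.9  98.3] F [1.1 1.1 4.2] op -0.001
t13.2 tcp [485.9 270.   94.4] F [1.4 0.2 4.7] op -0.002
t13.4 tcp [485.9 270.   94.5] F [1.1 1.1 5. ] op 0.000 bottom
t14.3 tcp [484.9 269.4 178.8] F [0.6 1.1 0.3] op -0.005
in mag: z0 88.0 tilt 0.000 -0.002 n 5805
[[ 0.591 -0.33  -0.143]
 [ 0.464 -0.315  0.38 ]
 [ 0.437 -0.185 -0.127]
 [ 0.426 -0.023  0.351]]
```

```bash
cat >> h.py <<'E'
def held(): return 0.5<robot.sense()["opening"]<0.62
def cycle(x,y):
    b=near(blanks("top"),x,y); pick(*b,zg=0.0155); assert held(),"lost"
    X,Y=mag(0,0); robot.goto([X,Y,0.21],[PI,0,MYAW]); r=inhand(); assert held() and r and abs(r[0]-49.5)<2.5 and abs(r[1]+4)<4,"bad in hand"
    place(); assert held()
    release_press(); press(0.126); push()
E
python3 - <<'E'
from h import *
cycle(.591,-.33)
print(np.round(blanks("top"),3))
E
```

```text
seen [ 0.5926 -0.328  -0.1501]  from [ 0.592  -0.3299 -0.185 ]
t19.3 tcp [ 593.1 -328.5   16.7] F [-1.4  0.6  5.3] op 0.552 gripped
t19.9 tcp [ 591.9 -327.   118.7] F [-0.  -0.7 -2.2] op 0.554 lifted
inhand far 48.8 top z -4.7 centre -0.4/-0.3 n 6696
t22.4 tcp [485.8 269.4 210. ] F [-0.6 -0.1 -1.2] op 0.557 above mag
inhand far 48.7 top z -4.8 centre -0.3/-0.4 n 6685
t23.1 tcp [486.1 269.8 145.4] F [-0.1  0.2 -2.3] op 0.555
t23.7 tcp [486.  269.8 116.4] F [ 1.5  1.3 -0.4] op 0.552 contact True
in mag: z0 111.8 tilt -0.009 -0.007 n 6981
t26.2 tcp [485.6 269.9 122.5] F [0.2 0.2 2. ] op -0.001 touch True
t26.8 tcp [487.  270.3 106.6] F [2.8 0.9 3.2] op -0.001
t27.1 tcp [486.4 270.1  98.4] F [3.4 0.9 4.2] op -0.001
t27.4 tcp [485.9 269.9  94.3] F [2.1 0.8 5.3] op 0.003
t27.6 tcp [485.9 269.9  94.4] F [3.  0.2 4.3] op -0.003 bottom
t28.5 tcp [484.9 269.4 178.9] F [-0.1  0.  -0.1] op 0.000
in mag: z0 88.0 tilt 0.006 -0.001 n 5831
[[ 0.464 -0.314  0.408]
 [ 0.436 -0.186 -0.136]
 [ 0.424 -0.023  0.353]]
```

Run:
```python
from h import *
cycle(.464,-.314); cycle(.436,-.186); cycle(.424,-.023)
print(np.round(blanks("top"),3))
```

```text
seen [ 0.4648 -0.3135  0.4084]  from [ 0.4631 -0.3145  0.4416]
t33.3 tcp [ 465.2 -313.8   16.5] F [-1.1  0.6  5.2] op 0.554 gripped
t34.0 tcp [ 464.1 -312.9  119.1] F [-0.2  0.3 -2.5] op 0.555 lifted
inhand far 48.6 top z -4.7 centre -0.4/-0.2 n 6692
t36.4 tcp [485.8 269.4 210. ] F [-0.  -0.5 -1. ] op 0.556 above mag
inhand far 48.5 top z -4.7 centre -0.5/-0.4 n 6698
t37.0 tcp [486.  270.1 145.4] F [ 0.3 -0.3 -1.3] op 0.561
t37.7 tcp [485.8 269.7 116.3] F [ 1.8  1.4 -0.7] op 0.552 contact True
in mag: z0 111.8 tilt -0.014 -0.002 n 6900
t40.2 tcp [485.7 269.8 122.4] F [ 0.1 -0.2  4.5] op 0.006 touch True
t40.7 tcp [486.5 270.4 106.5] F [1.6 0.5 2.8] op 0.002
t41.1 tcp [486.2 270.3  98.5] F [2.7 2.4 4.6] op 0.002
t41.3 tcp [485.8 270.   94.3] F [1.2 1.6 6.8] op -0.001
t41.5 tcp [485.8 270.   94.3] F [1.7 2.1 4.5] op 0.001 bottom
t42.5 tcp [484.9 269.3 178.7] F [-0.2 -0.   0. ] op 0.001
in mag: z0 88.0 tilt -0.000 -0.002 n 5818
seen [ 0.4371 -0.1843 -0.1326]  from [ 0.4354 -0.186  -0.1431]
t46.8 tcp [ 437.5 -184.4   16.5] F [-1.9  0.8  7.7] op 0.557 gripped
t47.5 tcp [ 436.4 -183.8  119
[... 996 characters left out ...]
e 0.3/0.3 n 6668
t61.4 tcp [485.7 268.8 209.9] F [ 0.2 -0.4 -1.9] op 0.550 above mag
inhand far 48.8 top z -4.9 centre -0.4/-0.3 n 6691
t62.0 tcp [486.1 270.  145.4] F [-0.3  0.8 -2. ] op 0.553
t62.7 tcp [486.  269.8 116.1] F [0.7 0.8 0.6] op 0.554 contact True
in mag: z0 111.9 tilt 0.008 -0.001 n 7037
t65.2 tcp [485.6 269.8 122.3] F [0.8 1.2 2.9] op -0.003 touch True
t65.7 tcp [486.3 270.1 106.3] F [1.6 1.2 3.2] op 0.002
t66.1 tcp [485.9 269.9  98.3] F [1.6 0.6 4. ] op -0.001
t66.3 tcp [485.5 269.8  94.2] F [2.4 1.  4.9] op 0.002
t66.5 tcp [485.5 269.8  94.2] F [0.8 0.3 5.5] op 0.004 bottom
t67.5 tcp [484.9 269.4 178.8] F [-0.4  0.7  0.3] op 0.002
in mag: z0 88.0 tilt 0.003 -0.002 n 5841
[]
```

All five blanks are caught, with each top at 88.0 mm and level. The last one had been knocked aside, and the re-look before grasping caught that. Now the cover.

```bash
cat >> h.py <<'E'
def cover(cam):
    f=robot.grab_frame(cam); H,S,V=hsv(f); W=world(f)
    red=((H<6)|(H>174))&(S>150)&(V>70)&(abs(W[...,2]-.02)<.006)
    rr=[q for q in rects(f,red,150) if q[1][2]<125]; r=max(rr,key=lambda q:q[1][2]*q[1][3])
    d=np.hypot(W[...,0]-r[1][0]/1e3,W[...,1]-r[1][1]/1e3)<.06
    rib=[q for q in rects(f,(V<90)&d&(abs(W[...,2]-.05)<.004),30)]
    print(cam,"plate",r,"rib",rib); return f,r,max(rib,key=lambda q:q[1][2]) if rib else None
E
python3 - <<'E'
from h import *
f,r,b=cover("top"); x,y,a=r[1][0]/1e3,r[1][1]/1e3,np.deg2rad(r[2])
robot.grip(0.85); robot.goto([x,y,0.25],[PI,0,a+PI/2])
f,r,b=cover("wrist"); st()
cv2.imwrite("pics/w5.png",f["image"][...,::-1])
E
```

```text
top plate (array([249.5, 197.9]), array([599.1, -12.4, 107.6,  80.4]), 18.9, 19.8) rib [(array([249.1, 196. ]), array([596.4, -13.4,  63.4,   6. ]), 19.9, 49.0)]
wrist plate (array([284.3, 178.6]), array([599.8, -11.9, 108.8,  83.5]), 18.7, 20.0) rib [(array([284.1, 185.1]), array([599.3, -12.5,  67.7,  14.1]), 19.3, 50.0)]
t69.5 tcp [598.8 -10.2 249.5] F [-0.8  0.6  0.5] op 0.849
```

View pics/w5.png

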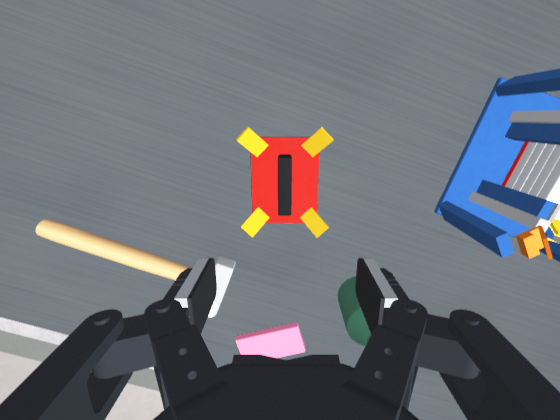

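The picture shows the cover at (284,180) with its rib up and all four tabs raised. I'll grip the rib and carry the cover to the magazine.

```bash
cat >> h.py <<'E'
def handcover():
    f=robot.grab_frame("wrist"); s=robot.sense(); H,S,V=hsv(f); W=world(f); p=s["tcp_pos"]; yaw=s["tcp_rot"][2]
    d=W-p; tx=d[...,0]*np.cos(yaw)+d[...,1]*np.sin(yaw); ty=d[...,0]*np.sin(yaw)-d[...,1]*np.cos(yaw)
    m=((H<6)|(H>174))&(S>150)&(V>60)&(abs(tx)<.06)&(ty>.0)&(ty<.08)&(abs(d[...,2]+.017)<.02)
    X,Y,Z=tx[m]*1e3,ty[m]*1e3,d[...,2][m]*1e3
    A=np.c_[X,Y,np.ones(len(X))]; g=np.linalg.lstsq(A,Z,rcond=None)[0]
    mid=lambda a:(np.percentile(X[(Y>a)&(Y<a+10)],1)+np.percentile(X[(Y>a)&(Y<a+10)],99))/2
    print("cover far %.1f mid %.1f/%.1f plate z %.1f slopes %.3f %.3f n%d"%(np.percentile(Y,99.5),mid(10),mid(22),g[2],g[0],g[1],m.sum()))
    return f
E
python3 - <<'E'
from h import *
x,y,a=.5995,-.0122,np.deg2rad(18.8)
robot.grip(0.45)
robot.goto([x,y,0.10],[PI,0,a+PI/2])
c=robot.move_straight([x,y,0.037],vel=0.08,contact_N=8); st(c)
robot.grip(0,110); st("grip")
robot.move_straight([x,y,0.15],vel=0.15); st("lift"); handcover()
X,Y=mag(0,0); robot.goto([X,Y,0.23],[PI,0,MYAW]); robot.sleep(.3); st("above"); f=handcover()
cv2.imwrite("pics/w6.png",f["image"][...,::-1])
E
```

```text
t71.5 tcp [599.9 -12.3  37.3] F [ 0.1 -0.6 -0.1] op 0.450 False
t71.9 tcp [599.9 -12.1  37.9] F [-1.8  0.7  5.7] op 0.164 grip
t72.8 tcp [598.5 -12.1 148.8] F [ 0.3  0.1 -2.1] op 0.160 lift
cover far 53.9 mid -0.2/-0.1 plate z -17.6 slopes 0.002 -0.005 n2110
t74.3 tcp [486.1 268.9 229.8] F [-0.2  0.8 -2.5] op 0.166 above
cover far 54.4 mid -0.5/-0.6 plate z -17.9 slopes 0.001 -0.001 n2134
```

View pics/w6.png

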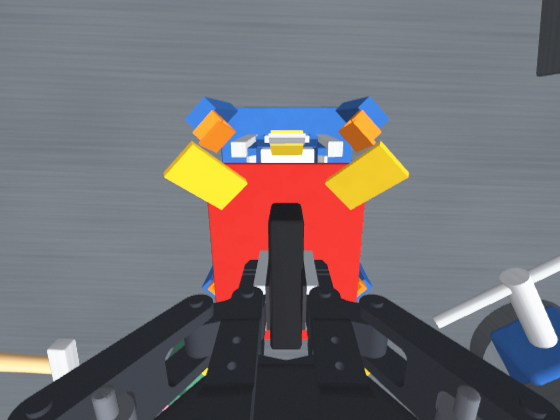

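The cover hangs level and centred above the magazine. Lowering it onto the seat.

Run:
```python
from h import *
X,Y=mag(0,0)
robot.move_straight([X,Y,0.165],vel=0.1); st()
c=robot.move_straight([X,Y,0.1385],vel=0.03,contact_N=6); st("contact",c); handcover()
if robot.sense()["tcp_pos"][2]<0.143:
    robot.grip(0.45); st("open"); robot.move_straight([X,Y,0.24],vel=0.15); robot.sleep(.2)
    f=robot.grab_frame("wrist"); cv2.imwrite("pics/w7.png",f["image"][...,::-1])
    H,S,V=hsv(f); W=world(f); n=np.hypot(W[...,0]-MX,W[...,1]-MY)<.09
    for nm,m in(("red",((H<6)|(H>174))&(S>150)&(V>70)),("rib",(V<80)&(W[...,2]>.14)&(W[...,2]<.16)),("tabs",(H>19)&(H<33)&(S>140)&(V>100)&(W[...,2]>.115))):
        print(nm,*[q[1:] for q in rects(f,m&n,60)],sep="\n ")
```

```text
t75.2 tcp [486.1 270.  165.5] F [ 0.4 -0.7 -2.9] op 0.165
t76.0 tcp [485.2 269.7 139.8] F [-0.7 -0.2  4.8] op 0.161 contact True
cover far 53.9 mid -0.3/-0.2 plate z -17.8 slopes -0.001 -0.001 n2112
t76.4 tcp [483.9 269.  138.4] F [-0.3 -0.4  0.3] op 0.445 open
red
 (array([485.4, 269.3, 109.4,  83.4]), 2.0, 122.0)
rib
 (array([484.8, 269.3,  68.6,  14.9]), 1.8, 151.9)
tabs
 (array([416.6, 322.9,  20.3,   3.8]), 47.2, 146.6)
 (array([437. , 229.7,  31.3,  19.9]), 46.4, 135.2)
 (array([434.2, 305.3,  31.8,  19.9]), -43.5, 135.3)
 (array([510. , 240.8,  66.9,  19. ]), 0.5, 128.3)
 (array([508.4, 299.7,  67.5,  20. ]), 3.5, 128.0)
```

View pics/w7.png

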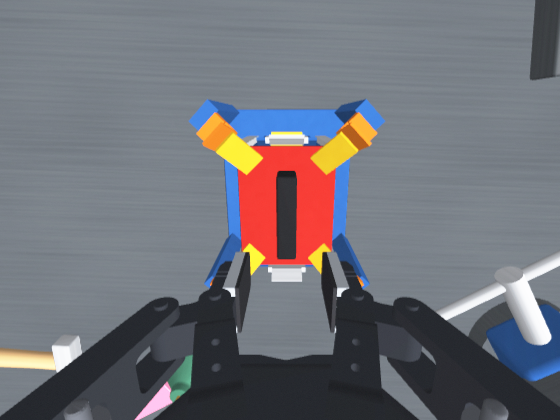

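The cover is seated level, with the plate top at 122.0 mm, within 0.5 mm of centre and yaw 2°. The far tabs are at (240,153) and (335,153), the near ones at (254,258) and (319,258), all still up. Pressing the tabs next.

```bash
cat >> h.py <<'E'
def tab(sx,sy,r=(.0497,.0377),zt=0.1355,N=18):
    x,y=mag(sx*r[0],sy*r[1]); yaw=MYAW+(PI/4 if sx*sy>0 else -PI/4)
    robot.goto([x,y,0.19],[PI,0,yaw]); robot.move_straight([x,y,0.152],vel=0.1); st("over",sx,sy)
    c=robot.move_straight([x,y,zt],vel=0.03,contact_N=N); st("pressed",c); robot.sleep(.15); st()
    robot.move_straight([x,y,0.19],vel=0.12)
E
python3 - <<'E'
from h import *
robot.grip(0,60)
tab(1,1)
X,Y=mag(0,0); robot.goto([X-.03,Y,.25],[PI,0,MYAW]); robot.sleep(.2)
f=robot.grab_frame("wrist"); cv2.imwrite("pics/w8.png",cv2.resize(f["image"][60:320,140:440,::-1],None,fx=2,fy=2)); st()
H,S,V=hsv(f); W=world(f); n=np.hypot(W[...,0]-MX,W[...,1]-MY)<.09
print(*[q for q in rects(f,n&(H>19)&(H<33)&(S>140)&(V>100)&(W[...,2]>.115),60)],sep="\n")
E
```

```text
t79.2 tcp [534.  309.3 152.2] F [0.1 0.1 0.9] op 0.001 over 1 1
t79.9 tcp [535.2 310.2 137. ] F [-0.   1.4  7.4] op -0.003 pressed False
t80.0 tcp [535.1 310.2 136.9] F [1.  1.6 6.8] op -0.000
t81.7 tcp [455.8 269.8 249.4] F [-0.1  0.1  0.7] op 0.001
(array([352.5, 169.1]), array([416.9, 322.3,  20.3,   2.1]), 48.7, 146.7)
(array([238.8, 183.8]), array([435.9, 228.7,  31.2,  20.1]), 47.0, 135.0)
(array([327.6, 184. ]), array([433.4, 304.2,  31.4,  20.3]), -42.9, 135.4)
(array([242.6, 285. ]), array([498.1, 244. , 109.3,  24.4]), -21.4, 134.6)
(array([324.6, 282. ]), array([497.1, 296.1, 109.2,  20.8]), 24.5, 126.7)
```

View pics/w8.png

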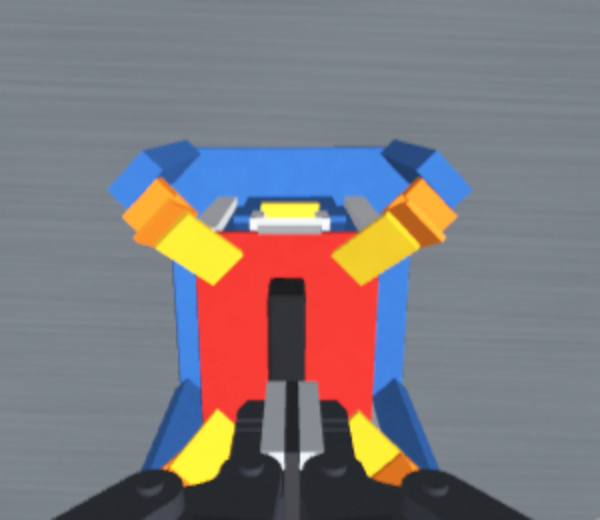

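Tab (+,+), at the lower right of the crop (370,445), now reads 126.7 mm against 135 mm for the others, so it's snapped. Now the other three.

Run:
```python
from h import *
tab(1,-1); tab(-1,-1); tab(-1,1)
X,Y=mag(0,0); robot.goto([X-.06,Y,.27],[PI,0,MYAW]); robot.sleep(.2)
f=robot.grab_frame("wrist"); cv2.imwrite("pics/w9.png",cv2.resize(f["image"][60:320,140:440,::-1],None,fx=2,fy=2)); st()
H,S,V=hsv(f); W=world(f); n=np.hypot(W[...,0]-MX,W[...,1]-MY)<.09
for sx in(1,-1):
    for sy in(1,-1):
        x,y=mag(sx*.05,sy*.038); k=(np.hypot(W[...,0]-x,W[...,1]-y)<.008)&(H>17)&(H<35)&(S>140); print(sx,sy,k.sum(),np.percentile(W[k][:,2]*1e3,[10,50,90]).round(1))
print([q[1:] for q in rects(f,n&((H<6)|(H>174))&(S>150)&(V>70),300)])
```

```text
t82.8 tcp [536.5 234.3 152.4] F [-0.4 -0.4  0.2] op 0.002 over 1 -1
t83.5 tcp [537.8 233.5 136.9] F [-0.6 -1.1  8.5] op 0.003 pressed False
t83.6 tcp [537.8 233.5 136.9] F [-0.3 -1.   8.8] op 0.000
t85.9 tcp [437.5 230.4 152. ] F [-0.6  0.1  0. ] op -0.001 over -1 -1
t86.4 tcp [438.1 230.6 143. ] F [-1.1 -0.1  3.3] op -0.000 pressed True
t86.5 tcp [438.1 230.7 143.1] F [-0.4 -0.1  2.9] op 0.001
t89.0 tcp [434.9 305.6 152. ] F [0.2 0.7 0.2] op 0.003 over -1 1
t89.4 tcp [434.2 307.3 141.2] F [-0.   0.2  0.1] op 0.003 pressed True
t89.6 tcp [434.4 307.2 141.4] F [ 0.2  0.2 -0.8] op 0.001
t91.1 tcp [425.2 270.  269. ] F [ 0.8 -0.3 -0.5] op 0.000
1 1 21 [126.1 126.9 127.7]
1 -1 43 [126.  126.6 127.2]
-1 1 196 [126.  126.9 127.8]
-1 -1 191 [130.4 133.9 137.1]
[(array([470.2, 267.6, 105.3,  83.5]), 1.9, 122.0)]
```

View pics/w9.png

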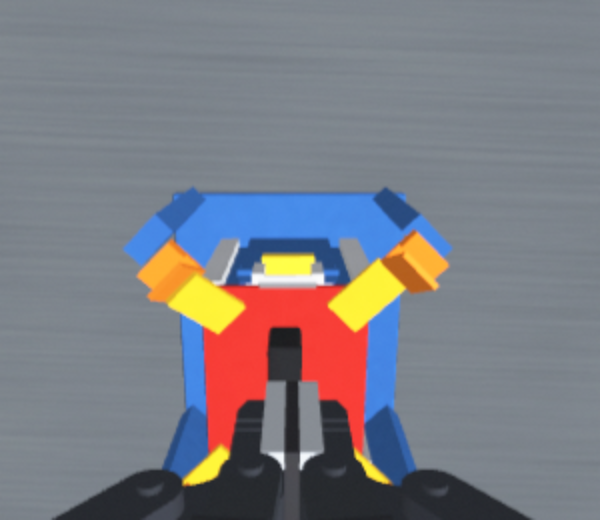

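Three tabs are flat at about 127 mm. Tab (-,-), at the upper left of the crop (200,305), is still up because its press stopped early at a force spike. I'll retry slightly further inward.

Run:
```python
from h import *
tab(-1,-1,r=(.0485,.0365),N=28)
X,Y=mag(0,0); robot.goto([X-.06,Y,.27],[PI,0,MYAW]); robot.sleep(.3)
f=robot.grab_frame("wrist"); W=world(f); H,S,V=hsv(f); st()
for c in("wrist","top"):
  f=robot.grab_frame(c); W=world(f); H,S,V=hsv(f)
  for sx in(1,-1):
    for sy in(1,-1):
        x,y=mag(sx*.05,sy*.038); k=(np.hypot(W[...,0]-x,W[...,1]-y)<.009)&(H>17)&(H<35)&(S>140); print(c,sx,sy,k.sum(),np.percentile(W[k][:,2]*1e3,[10,50,90]).round(1) if k.any() else "")
```

```text
t92.5 tcp [438.6 231.9 152.2] F [-0.7  0.4 -0.1] op 0.004 over -1 -1
t93.0 tcp [438.9 231.7 139.8] F [-0.4  0.9  0.3] op 0.003 pressed True
t93.1 tcp [438.9 231.6 140. ] F [ 0.3  0.4 -0. ] op -0.002
t94.9 tcp [425.6 269.5 269.7] F [ 0.5  0.1 -0.4] op -0.000
wrist 1 1 42 [125.8 126.6 127.2]
wrist 1 -1 62 [125.8 126.5 127.5]
wrist -1 1 244 [126.  126.9 127.8]
wrist -1 -1 254 [125.6 126.6 127.4]
top 1 1 37 [122.5 126.  129.9]
top 1 -1 31 [122.6 126.  129.3]
top -1 1 0 
top -1 -1 34 [122.3 124.7 128.5]
```

All four tabs now read flat. One final look from a clear pose, then I'll hand in.

Run:
```python
from h import *
robot.goto([.40,-.20,.35],[PI,0,PI/2]); robot.sleep(.5)
f=robot.grab_frame("scene"); cv2.imwrite("pics/s2.png",cv2.resize(f["image"][190:390,330:560,::-1],None,fx=3,fy=3,interpolation=cv2.INTER_CUBIC))
W=world(f); H,S,V=hsv(f)
for sx in(1,-1):
  for sy in(1,-1):
    x,y=mag(sx*.05,sy*.038); k=(np.hypot(W[...,0]-x,W[...,1]-y)<.009)&(H>17)&(H<35)&(S>140)
    print(sx,sy,k.sum(),np.percentile(W[k][:,2]*1e3,[10,50,90]).round(1) if k.any() else "")
print(blanks("top")); st()
```

```text
1 1 76 [125.8 127.7 129.3]
1 -1 70 [125.6 127.3 128.9]
-1 1 72 [125.9 127.6 129.6]
-1 -1 60 [125.6 127.5 128.5]
[]
t97.3 tcp [ 400. -200.  350.] F [0.1 0.3 0.1] op -0.000
```

View pics/s2.png

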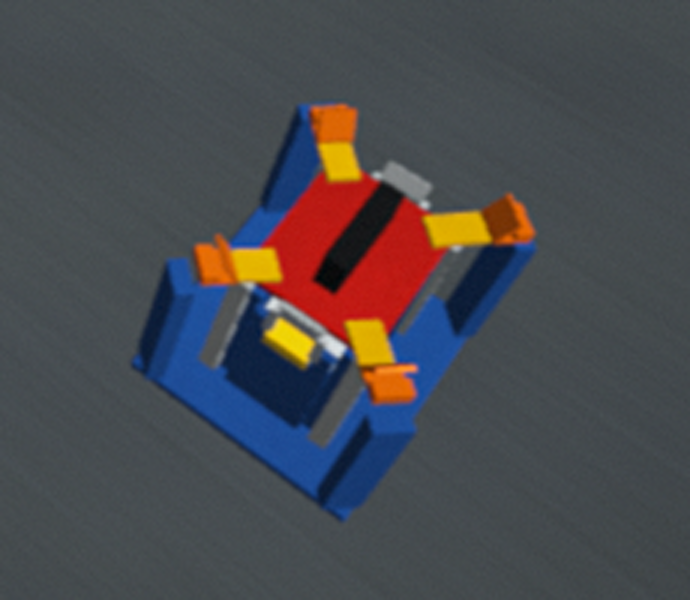

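The crop shows the cover seated with its rib up. All four yellow tabs, at (340,162), (457,230), (257,265) and (370,342), lie flat with their ends under the orange catches. The robot is clear.

```bash
python3 -c "
from plant import robot
robot.close_job(); print(robot.sense()['t'])"
```

```text
the job is handed in; nothing more can be done
the job is handed in; nothing more can be done
```

The job is handed in, at about 97 s of the 210 s allowed: all five blanks are loaded and the cover is seated with its four tabs snapped.

- **Blanks:** after each press the top blank read 88.0 mm and level, right at the lips' undersides. One blank was knocked aside mid-run and was found again before grasping. None are left on the bench.
- **Cover:** it sits level, with the plate top at 122.0 mm and its centre within about 0.5 mm of the magazine axis.
- **Tabs:** two presses stopped early at the 18 N contact limit. One of those tabs had snapped anyway. The other, (-,-), had not; I pressed it again slightly further in, and that press ended at its 28 N limit with the tab snapped.
- **Last checks:** the wrist and scene cameras put all four tabs at about 127 mm, against about 135 mm when up. The top camera agreed on three but had no reading for tab (-,+). I judged the tabs from height and the picture, since their angles can't be read directly.
- **Bystanders:** no contact or unexpected force suggested that the oil can, hammer or wrench was touched, but I did not re-measure their positions at the end.

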